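# Tip offcuts into the empty tray cell

### The job

Slide the tipping pan along its stand until its spout faces the empty cell in the tray's row next to the stand, then raise its tail so that both angle-iron offcuts slide into that cell. Do not touch the offcuts with the gripper, tip gently enough that none flies past the cell, and lower the pan gently back flat on its stand, its rod still in the channel. Leave the stock in the other cells, the vise and the grinder alone.

Things in the scene. Friction and masses are not known exactly. Their poses are not given: they have to be found in the camera images.
- stand: Grey steel stand fixed to the bench, 360 mm long in y. Origin on the bench (z = 0) under the middle of its front channel; x points to the tray (roughly the robot's left), z up. The channel, open on top, runs along y at x = 0: 15 mm wide inside, floor at z = 85 mm, walls 4 mm thick up to z = 95 mm, end plates at y = -180 and 180 mm. Legs at y = -150 and 150 mm, 30 mm wide.
- rest_bar (a point): Middle of the top of the stand's dark rear bar, on which the pan's floor rests: 20 mm wide, along y, at stand x = -75 mm, z = 105 mm. Nothing of the stand lies behind x = -85 mm, so the space under the pan's tongue is open down to the bench.
- pan: Loose sheet-steel pan, 0.4 kg, 192 x 78 mm. Origin: middle of its cross rod (12 mm diameter, 90 mm along y), which lies loose in the channel, axis 91 mm up; +x to the spout. It slides along the channel (roughly 2 to 5 N) and pivots on the rod. Floor x = -118 to 40, z = 14 to 18 mm. Side walls (outer faces y = -39, 39) and tail wall (x = -118 to -114) up to z = 46 mm.
- spout_lip (a point): Middle of the pan's open front lip, pan x = 40, z = 18 mm, between the side walls (70 mm apart). Offcuts leave here. Oily metal: they let go at a tilt of about 12 to 28 degrees, different each time; 36 degrees is always enough. Tipped fast, they fly.
- tongue_edge (a point): Middle of the rear bottom edge of the pan's tongue, pan x = -152, z = 14 mm. The flat tongue, 60 mm wide, 4 mm thick, carries the floor on behind the tail wall (x = -152 to -118). Tilted fingertips lift the pan here from below, coming from stand -x; the lift begins at roughly 2 to 4 N. Let go when tipped, the pan falls back hard.
- offcut_long: Dark angle-iron offcut, loose in the pan, 70 mm long along its x, legs 28 mm wide (lying flat) and 28 mm high, 5 mm thick, about 0.14 kg, mass varies. Origin: centre of its underside.
- offcut_short: The same angle-iron, 60 mm long, about 0.12 kg, beside the long one in the pan. Origin: centre of its underside.
- tray: Plywood tray with two rows of three cells, fixed to the bench, parallel to the stand, just past it in x. 215 mm along x, 296 mm along y, walls and dividers 5 mm thick and 60 mm high, floor 5 mm. Origin: centre of its underside. Near-row (next to the stand) cells (100 mm in x, 92 mm in y inside) have centres at x = -52.5 mm, y = -97, 0 and 97 mm; the tray's near outer face is at stand x = 16 mm. The far row is full of bar stock.
- liner: Thin black rubber mat, 96 x 88 x 2 mm, fixed on the floor of the one empty near-row cell, in the middle of it, axes parallel to the tray's. Origin: centre of its underside.
- round_stub: Steel round bar stub, 44 mm diameter, 55 mm high, standing in another near-row cell. Origin: centre of its underside.
- tube_stub: Dark square tube stub, 45 x 45 mm, 55 mm high, standing in the third near-row cell. Origin: centre of its underside.
- vise: Blue bench vise, 150 mm high, fixed on the bench beyond the tray, on the left. A bystander.
- grinder: Angle grinder about 300 mm long and 75 mm high, on the bench on the left, nearer the robot. A bystander.
There are look-alikes about, which are no part of the job. Leave any pink look-alike of the pan alone.

How it is judged:
By the outcome, as a careful person would: the job done as asked, in the order asked, and still so for the second after the job is handed in, with the robot touching nothing.
It also fails if it takes over 64 s, if anything falls off the work surface, if the arm or the gripper's body presses on something with over 40 N, if the wrist force passes 120 N, or if a joint passes its speed limit or range.

### The arm

A 6-joint arm with a two-finger parallel gripper is mounted at the origin on the work surface. World frame = base frame: x ahead of the robot, y to its left, z up, the work surface at z = 0. Lengths are in m, angles in degrees, forces in N, time in s.
With the tool pointing down it reaches from about 0.375 to 0.9 m from the base axis. Payload 3.1 kg.
Tool frame: the origin (TCP) lies between the finger pads; the fingertips stand 22 mm ahead of it and the grasp point (between the pads) lies 3 mm ahead of it (bot.tip_extent is the distance from the TCP to the fingertips, in m); y points along the fingers, z is the direction in which the jaws open and shut, and the axes are right-handed (so a half turn about y gives the same grasp; the last joint's range is limited). The gripper opens to 87 mm and grips with 3 to 60 N. Pads are 19 mm wide; open, the fingers measure 117 mm over their backs; the gripper's body (75 mm by 190 mm) begins 51 mm behind the grasp point.
Start: joints at [57.897, 30.224, 82.088, -0, 67.689, -10.227], TCP at [0.233, 0.58, 0.245] pointing down, gripper open.
Joint ranges: [-176.69, 176.69], [-43.24, 126.21], [12.49, 139.97], [-82, 262], [0, 151.66], [-163.58, 163.58]. Speed limits (degrees/s): [159.86, 159.86, 180, 180, 180, 180].

### API

Orientations are given as a 3x3 rotation matrix whose columns are the frame's x, y, z axes.
In Python, from rig import bot, eyes, models gives the robot as it stands. The module is installed in compiled form; this text tells all that it offers.
- The arm moves only by the tool arm_command, never from a script. Its arguments are lists of equal length, an entry for each row: "translation": the shift along the tool's x, y, z each as a share of 0.08 m, from -1 to 1, a list of three; "rotation": the turn, a rotation vector about the tool's x, y, z each as a share of 60 degrees, from -1 to 1, a list of three; "grip": the closure, from -1 (fully open) to 1 (shut), so that 0 is half open. In form: {"translation": [[x, y, z], ...], "rotation": [[rx, ry, rz], ...], "grip": [grip, ...]}. A call has 1 to 5 rows; each row is the pose to reach, as a shift and turn from the pose commanded when the call began, along the tool's axes at that moment; what a row does not reach only later rows make up. A row lasts 1/10 s, in which the tool goes at most 50 mm and 8.59 degrees, less where a joint would pass 70% of its speed; a pose out of reach is approached as far as the arm can. A call with a number of a shift or a turn outside -1 to 1 is refused whole. A call with a gripper value outside its range is refused whole. The fingers move at their own pace and stop on an object; the grip force is fixed at half the most. Time passes only in rows, so rows that repeat a pose let the fingers close. It gives the time, the measured TCP pose, the force and the opening at its end, in the units of the state.
- bot.read_state(): the state, without advancing time (a new reading comes with each control period).
- eyes.capture(name): name is "side" or "top"; returns a dict with "image" (400x640x3 uint8, blue, green, red), "mtx" (3x3 intrinsics, pixels), "rvec" (rotation vector, rad) and "tvec" (3), from world to camera coordinates, as OpenCV has them. Camera axes: x right, y down, z forward; pixel columns grow to the right and rows downward; lengths in m; the calibration is good to about 2 mm. A picture is of the moment at which its call begins. There is no depth.
- bot.hand_in(): hands the job in, once; it reports no verdict.
Trained networks look in the newest picture that a camera, given by its name, has taken for a name from the list of things; names that differ only in an ending like _2 or _b are one class to them, and where a whole thing is asked for, a point or a joint stands for the part that bears it (a point fixed in the world has none). Each returns a list of dicts, best first, with "conf" (0 to 1); they miss things now and then, are a little off and sometimes report something else, mostly with a low value. They report only what shows in the picture. A call takes as long as a camera call. They do not tell look-alikes from the thing itself.
- models.recognise(camera, thing): "extent" ([left, top, right, bottom] as shares, 0 to 1, of the picture: columns of its width, rows of its height, round what is visible of it).
- models.spot_point(camera, thing): "point" ([column, row] as shares, 0 to 1, of the picture: columns of its width, rows of its height: a listed point, or the origin of a listed thing).
The state is a dict: "time_s": time; "joint_positions": joint angles; "qvel": joint speeds; "tau": joint torques, N m; "position": TCP position; "tcp_rot": TCP orientation; "force": force on the tool from outside, world axes, zero at the start; "moment": the same for the moment, N m; "opening": opening from 0.0 (shut) to 1.0 (fully open).
Only numpy, scipy, OpenCV 4.12 (cv2) and the standard library are available. Lean on these libraries where they do the work, as an engineer would, in place of code of your own. Each camera call takes 0.05 s, during which the arm holds its last target. There are 200 camera calls.

## Working session

There is one attempt and no reset: what is moved stays moved. The work goes in short steps, Python scripts to look and compute and a tool call to move; the robot and the scene stay as the last step left them, time stands still between calls to the robot, and variables do not carry over. Pictures are saved under pics/ and viewed, about 8 in all and at most 12, crops included, and the job is handed in when it is done.

Besides the shell and the picture viewer there is one more tool, called as name(argument=value, ...) on one line, values as JSON. arm_command: Moves the arm, as the interface text tells. Shift numbers are shares of 0.08 m and turn numbers shares of 60 degrees, none past 1 either way. Its arguments: {"type":"object","properties":{"translation":{"type":"array"},"rotation":{"type":"array"},"grip":{"type":"array"}},"required":["translation","rotation","grip"]}

```bash
mkdir -p pics; cat > h.py <<'E'
import numpy as np, cv2
from rig import bot, eyes, models
def cap(n,save=None):
    c=eyes.capture(n)
    if save: cv2.imwrite('pics/'+save,c['image'])
    R=cv2.Rodrigues(np.array(c['rvec'],float))[0]; t=np.array(c['tvec'],float).ravel()
    return dict(K=np.array(c['mtx']),R=R,t=t,img=c['image'])
def ray(c,p):
    d=c['R'].T@np.linalg.inv(c['K'])@np.array([p[0],p[1],1.]); return -c['R'].T@c['t'],d
def atz(c,p,z):
    o,d=ray(c,p); return o+d*(z-o[2])/d[2]
def proj(c,P):
    q=(c['R']@np.atleast_2d(P).T).T+c['t']; q=q@c['K'].T; return q[:,:2]/q[:,2:]
def tri(c1,p1,c2,p2):
    P=[c['K']@np.c_[c['R'],c['t']] for c in (c1,c2)]
    X=cv2.triangulatePoints(P[0],P[1],np.array(p1,float).reshape(2,1),np.array(p2,float).reshape(2,1)).ravel(); return X[:3]/X[3]
E
python3 - <<'E'
from h import *
np.set_printoptions(precision=4,suppress=True)
C={n:cap(n,n+'0.png') for n in('side','top')}
for n in C: print(n,-C[n]['R'].T@C[n]['t'])
S=np.array([640,400])
for t in ['stand','rest_bar','pan','spout_lip','tongue_edge','tray','liner','round_stub','tube_stub','offcut_long','offcut_short']:
    r={}
    for n in C:
        l=models.spot_point(n,t); r[n]=[(round(d['conf'],2),(np.array(d['point'])*S).round(1)) for d in l[:3]]
    s=''
    if r['side'] and r['top']: s=tri(C['side'],r['side'][0][1],C['top'],r['top'][0][1])
    print(t,r,s)
print(bot.read_state())
E
```

```text
side [-0.0985  1.339   0.9287]
top [0.2066 0.0254 1.4482]
stand {'side': [], 'top': [(0.85, array([325. , 179.5]))]} 
rest_bar {'side': [(0.64, array([306.9, 172.2]))], 'top': [(0.61, array([349.7, 173.6]))]} [ 0.5475 -0.084   0.1012]
pan {'side': [(0.74, array([395.6, 191.4])), (0.62, array([380.9, 162.4])), (0.47, array([349. , 169.9]))], 'top': [(0.84, array([429.4, 203.9])), (0.81, array([324.8, 190.9])), (0.79, array([469.3, 231.4]))]} [ 0.3768 -0.3974 -0.0888]
spout_lip {'side': [(0.88, array([389.5, 186.2])), (0.74, array([378.9, 161.8])), (0.66, array([359.8, 163.2]))], 'top': [(0.91, array([437.4, 207.9])), (0.85, array([382.9, 270.2])), (0.62, array([312. , 189.7]))]} [ 0.3865 -0.4191 -0.0835]
tongue_edge {'side': [(0.79, array([413.6, 177.9]))], 'top': [(0.98, array([384.3, 186.8])), (0.92, array([513.4, 223.1])), (0.67, array([376.5, 184.6]))]} [ 0.3285 -0.2014  0.13  ]
tray {'side': [(0.93, array([285.5, 223.4]))], 'top': [(0.68, array([287.2, 181.1]))]} [ 0.5466  0.1146 -0.0073]
liner {'side': [], 'top': [(0.8, array([305.4, 151.5]))]} 
round_stub {'side': [], 'top': [(
[... 200 characters left out ...]
 166.8])), (0.58, array([345.4, 192.2]))]} 
offcut_short {'side': [(0.17, array([284.9, 307. ]))], 'top': [(0.65, array([351.6, 184.3]))]} [ 0.7059 -0.1577 -0.7184]
{'time_s': 1.2, 'joint_positions': array([ 57.8971,  30.222 ,  82.0886,   0.0002,  67.6893, -10.2251]), 'qvel': array([ 0.0288,  0.0271, -0.0078,  0.0122,  0.0496, -0.0453]), 'tau': array([ -0.0004, -44.0021, -17.6986,   0.0635,   0.0506,  -0.    ]), 'position': array([0.2328, 0.58  , 0.2446]), 'tcp_rot': array([[ 0.928 , -0.    ,  0.3726],
       [-0.3726,  0.    ,  0.928 ],
       [-0.    , -1.    ,  0.    ]]), 'force': array([-0.2321, -0.4312, -0.1218]), 'moment': array([0.009 , 0.0319, 0.0091]), 'opening': 0.9989854954168703}
```

View pictures.

```bash
python3 - <<'E'
import cv2
a=cv2.imread('pics/top0.png')[110:310,130:530]; cv2.imwrite('pics/t1.png',cv2.resize(a,None,fx=2,fy=2,interpolation=cv2.INTER_CUBIC))
a=cv2.imread('pics/side0.png')[100:300,180:480]; cv2.imwrite('pics/s1.png',cv2.resize(a,None,fx=2.6,fy=2.6,interpolation=cv2.INTER_CUBIC))
E
```

```text
(no output)
```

View pics/t1.png

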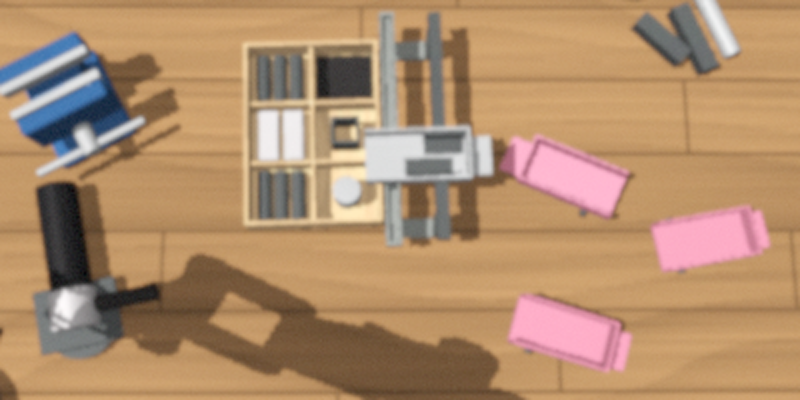

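View pics/s1.png

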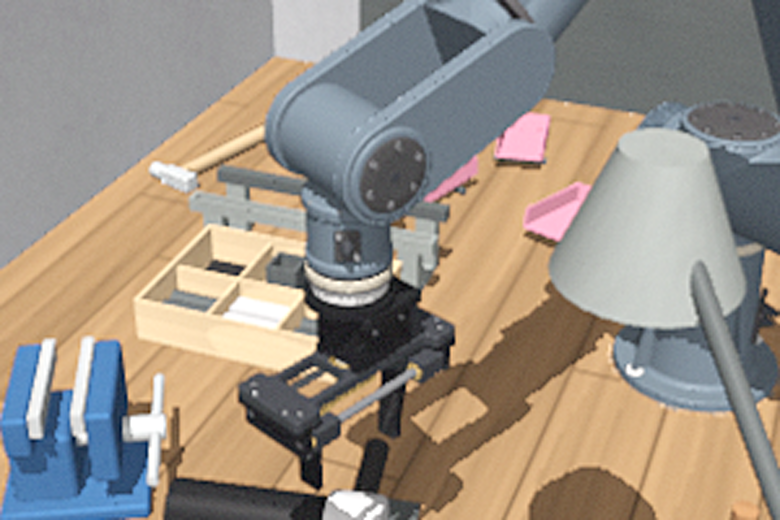

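The top view shows the grey pan (crop 365–493, 125–183) facing the middle cell, which holds the tube. The empty black-lined cell is at crop (345,76), further in world +x. Three pink look-alikes lie to the right. In the side view the arm hides the pan.

```bash
python3 - <<'E'
import cv2
a=cv2.imread('pics/top0.png')[112:236,248:388]; cv2.imwrite('pics/t2.png',cv2.resize(a,(700,620-0) if 0 else (672,595),interpolation=cv2.INTER_CUBIC))
E
```

```text
(no output)
```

View pics/t2.png

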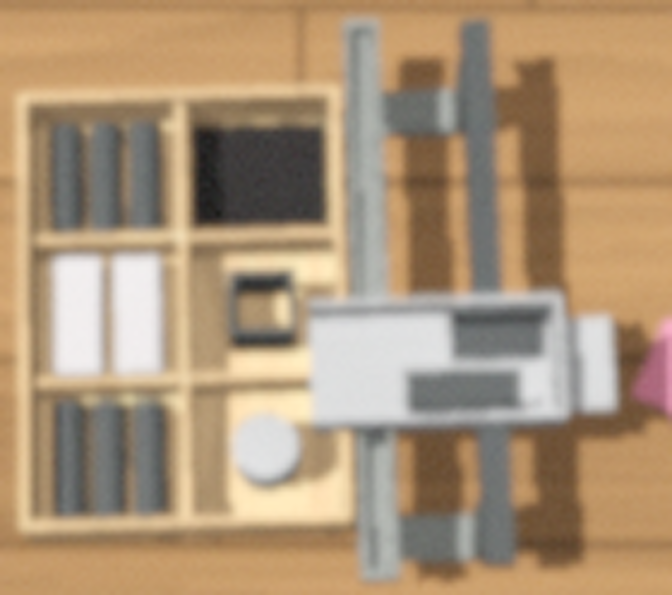

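```bash
cat > fit.py <<'E'
from h import *
from scipy.optimize import least_squares
np.set_printoptions(precision=4,suppress=True)
c=cap('top')
px=lambda u:np.array([248,112])+(np.array(u,float)+.5)/4.8-.5
W=lambda u,z:atz(c,px(u),z)
ct,cb=W((362,21),.095),W((380,578),.095)
print('channel ends',ct,cb,np.linalg.norm(ct-cb))
bt,bb=W((476,20),.105),W((498,563),.105); print('bar',bt,bb)
tr=[W(u,.06) for u in[(18,92),(340,85),(355,527),(18,532)]]; print('tray',np.array(tr),[np.linalg.norm(tr[i]-tr[i-1]) for i in range(4)])
# stand fit: x0,y0,yaw
T=lambda p,q:np.array([p[0]+np.cos(p[2])*q[0]-np.sin(p[2])*q[1],p[1]+np.sin(p[2])*q[0]+np.cos(p[2])*q[1]])
def res(p):
    n=np.array([np.cos(p[2]),np.sin(p[2])]);o=p[:2]
    r=[T(p,(0,-180e-3))-ct[:2],T(p,(0,180e-3))-cb[:2]]
    q=[n@(b[:2]-o)+.075 for b in(bt,bb)]
    # tray corners: order far-left, near-left, near-right, far-right
    for P,s in zip(tr,[(231e-3,-148e-3),(16e-3,-148e-3),(16e-3,148e-3),(231e-3,148e-3)]):
        r.append(T(p,(s[0],s[1]+p[3]))-P[:2])
    return np.r_[np.ravel(r),q]
s=least_squares(res,[.55,0,1.57,0]); print('fit',s.x,np.degrees(s.x[2]),'res mm',s.fun*1e3)
p=s.x
inv=lambda P:np.array([[np.cos(p[2]),np.sin(p[2])],[-np.sin(p[2]),np.cos(p[2])]])@(np.array(P)[:2]-p[:2])
zf=.105
print('pan wall tops: far-left,spout.. ')
for n,u,z in[('far wall tail outer',(565,292),.137),('near wall tail outer',(570,422),.137),('far spout',(310,300),.137),('near spout',(313,424),.137),('tongue far',(613,316),.109),('tongue near',(617,411),.109)]:
    print(n,inv(W(u,z)),W(u,z))
print('liner c',inv(W((260,174),.007)),'cell',p[3]-.097)
np.save('stand.npy',p)
E
python3 fit.py
```

```text
channel ends [ 0.7331 -0.0035  0.095 ] [ 0.363  -0.0135  0.095 ] 0.3702268249849724
bar [ 0.7302 -0.0782  0.105 ] [ 0.3712 -0.0874  0.105 ]
tray [[0.6957 0.2273 0.06  ]
 [0.7012 0.0108 0.06  ]
 [0.4004 0.0016 0.06  ]
 [0.3973 0.2199 0.06  ]] [np.float64(0.2984939611690501), np.float64(0.21663026846109265), np.float64(0.3009672253108514), np.float64(0.21839855436273214)]
fit [ 0.5481 -0.0084  1.5964 -0.0037] 91.46613777608749 res mm [-5.1071 -0.3057  5.1023  0.4916 -1.8429 -0.9257 -1.8813  0.7042  3.0423
  2.3286  0.6566 -1.1182  0.5565  0.6187]
pan wall tops: far-left,spout.. 
far wall tail outer [-0.1206  0.013 ] [ 0.5382 -0.1293  0.137 ]
near wall tail outer [-0.1198  0.0959] [ 0.4552 -0.1307  0.137 ]
far spout [0.0394 0.0142] [0.5329 0.0306 0.137 ]
near spout [0.0395 0.0931] [0.454  0.0287 0.137 ]
tongue far [-0.1541  0.0225] [ 0.5295 -0.163   0.109 ]
tongue near [-0.1535  0.0844] [ 0.4677 -0.164   0.109 ]
liner c [ 0.0715 -0.109 ] cell -0.10071697742516914
```

arm_command(translation=[[0.37, 0, -0.46], [0.74, 0, -0.92]], rotation=[[0, 0, 0], [0, 0, 0]], grip=[1, 1])

```text
time_s: 1.45
position: [0.2604, 0.4894, 0.2443]
tcp_rot: [[0.929, 0.001, 0.37], [-0.37, 0.0, 0.929], [0.0, -1.0, 0.001]]
force: [0.5, -0.8, -0.3]
opening: 0.891
```

arm_command(translation=[[0.37, 0, -0.46], [0.74, 0, -0.92]], rotation=[[0, 0, 0], [0, 0, 0]], grip=[1, 1])

```text
time_s: 1.65
position: [0.2881, 0.3978, 0.2447]
tcp_rot: [[0.928, 0.001, 0.372], [-0.372, 0.0, 0.928], [0.001, -1.0, 0.0]]
force: [1.8, 0.3, 1.1]
opening: 0.721
```

arm_command(translation=[[0.37, 0, -0.46], [0.74, 0, -0.92]], rotation=[[0, 0, 0], [0, 0, 0]], grip=[1, 1])

```text
time_s: 1.85
position: [0.3157, 0.3073, 0.2448]
tcp_rot: [[0.928, 0.001, 0.372], [-0.372, 0.0, 0.928], [0.001, -1.0, 0.001]]
force: [1.2, -0.5, 0.1]
opening: 0.539
```

arm_command(translation=[[0.37, 0, -0.46], [0.74, 0, -0.92]], rotation=[[0, 0, 0], [0, 0, 0]], grip=[1, 1])

```text
time_s: 2.05
position: [0.3433, 0.2169, 0.2449]
tcp_rot: [[0.928, 0.001, 0.372], [-0.372, 0.0, 0.928], [0.001, -1.0, 0.001]]
force: [1.0, -0.0, 0.6]
opening: 0.359
```

arm_command(translation=[[0.37, 0, -0.46], [0.74, 0, -0.92]], rotation=[[0, 0, 0], [0, 0, 0]], grip=[1, 1])

```text
time_s: 2.25
position: [0.3709, 0.1265, 0.2449]
tcp_rot: [[0.928, 0.001, 0.372], [-0.372, 0.0, 0.928], [0.001, -1.0, 0.001]]
force: [1.0, 0.1, -0.3]
opening: 0.17
```

arm_command(translation=[[0.37, 0, -0.46], [0.74, 0, -0.92], [0.74, 0, -0.92], [0.74, 0, -0.92]], rotation=[[0, -0.13, 0], [0, -0.26, 0], [0, -0.39, 0], [0, -0.39, 0]], grip=[1, 1, 1, 1])

```text
time_s: 2.65
position: [0.3991, 0.036, 0.2448]
tcp_rot: [[1.0, 0.001, -0.023], [0.023, -0.0, 1.0], [0.001, -1.0, -0.0]]
force: [0.9, 1.0, -0.6]
opening: 0.008
```

arm_command(translation=[[0.16, 0, -0.5], [0.32, 0, -1], [0.32, 0.3, -1]], rotation=[[0, 0, 0], [0, 0, 0], [0, 0, 0]], grip=[1, 1, 1])

```text
time_s: 2.95
position: [0.431, -0.0453, 0.2229]
tcp_rot: [[1.0, 0.012, -0.021], [0.021, -0.005, 1.0], [0.011, -1.0, -0.005]]
force: [1.4, 0.5, -0.1]
opening: 0.006
```

arm_command(translation=[[0, 0.4, -0.1], [0, 0.8, -0.1], [0, 1, -0.1], [0, 1, -0.1]], rotation=[[0, 0, 0], [0, 0, 0], [0, 0, 0], [0, 0, 0]], grip=[1, 1, 1, 1])

```text
time_s: 3.35
position: [0.4241, -0.0478, 0.1388]
tcp_rot: [[1.0, -0.005, -0.025], [0.025, 0.002, 1.0], [-0.005, -1.0, 0.003]]
force: [-0.1, -0.8, -0.2]
opening: 0.004
```

```bash
python3 - <<'E'
from h import *
c=cap('side'); a=c['img'][100:260,240:460]; cv2.imwrite('pics/s2.png',cv2.resize(a,None,fx=3.4,fy=3.4,interpolation=cv2.INTER_CUBIC))
print(bot.read_state()['position'],bot.read_state()['force'])
E
```

```text
[ 0.42506282 -0.0481786   0.13993458] [-0.16107221  0.36305286 -0.30245886]
```

View pics/s2.png

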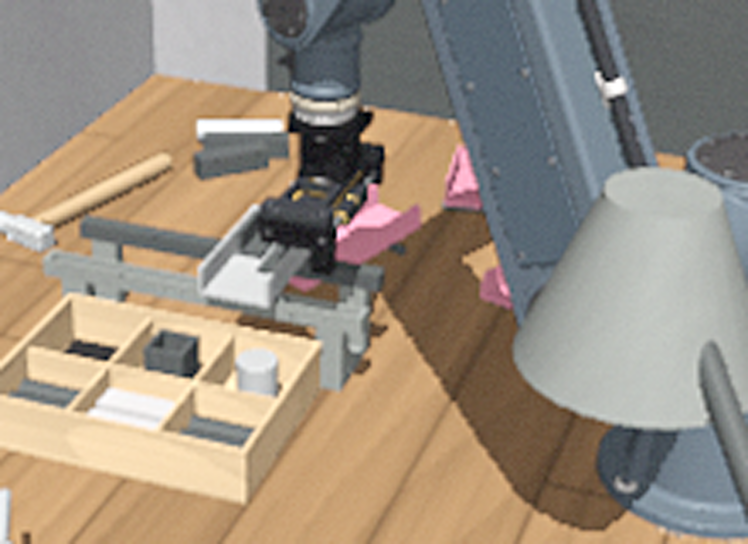

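arm_command(translation=[[0.05, 0.05, 0], [0.1, 0.05, 0], [0.15, 0.05, 0], [0.2, 0.05, 0], [0.25, 0.05, 0]], rotation=[[0, 0, 0], [0, 0, 0], [0, 0, 0], [0, 0, 0], [0, 0, 0]], grip=[1, 1, 1, 1, 1])

```text
time_s: 3.9
position: [0.4466, -0.049, 0.137]
tcp_rot: [[1.0, 0.001, -0.027], [0.027, -0.0, 1.0], [0.001, -1.0, -0.0]]
force: [0.2, 0.4, -0.2]
opening: 0.007
```

arm_command(translation=[[0.06, 0, 0], [0.12, 0, 0], [0.18, 0, 0], [0.24, 0, 0], [0.3, 0, 0]], rotation=[[0, 0, 0], [0, 0, 0], [0, 0, 0], [0, 0, 0], [0, 0, 0]], grip=[1, 1, 1, 1, 1])

```text
time_s: 4.4
position: [0.4703, -0.0483, 0.1363]
tcp_rot: [[1.0, 0.0, -0.027], [0.027, 0.0, 1.0], [0.0, -1.0, 0.0]]
force: [-2.2, 0.2, -2.0]
opening: 0.008
```

arm_command(translation=[[0.07, 0, 0], [0.14, 0, 0], [0.21, 0, 0], [0.28, 0, 0], [0.35, 0, 0]], rotation=[[0, 0, 0], [0, 0, 0], [0, 0, 0], [0, 0, 0], [0, 0, 0]], grip=[1, 1, 1, 1, 1])

```text
time_s: 4.9
position: [0.4984, -0.0475, 0.1365]
tcp_rot: [[1.0, 0.0, -0.027], [0.027, 0.0, 1.0], [0.0, -1.0, 0.0]]
force: [-2.4, -0.7, -2.1]
opening: 0.003
```

arm_command(translation=[[0.07, 0, 0], [0.14, 0, 0], [0.21, 0, 0], [0.28, 0, 0], [0.35, 0, 0]], rotation=[[0, 0, 0], [0, 0, 0], [0, 0, 0], [0, 0, 0], [0, 0, 0]], grip=[1, 1, 1, 1, 1])

```text
time_s: 5.4
position: [0.5262, -0.0468, 0.1365]
tcp_rot: [[1.0, -0.0, -0.027], [0.027, 0.0, 1.0], [-0.0, -1.0, 0.0]]
force: [-3.4, 1.5, -1.3]
opening: 0.003
```

arm_command(translation=[[0.07, 0, 0], [0.14, 0, 0], [0.21, 0, 0], [0.28, 0, 0], [0.35, 0, 0]], rotation=[[0, 0, 0], [0, 0, 0], [0, 0, 0], [0, 0, 0], [0, 0, 0]], grip=[1, 1, 1, 1, 1])

```text
time_s: 5.9
position: [0.5542, -0.046, 0.1365]
tcp_rot: [[1.0, -0.0, -0.027], [0.027, -0.0, 1.0], [-0.0, -1.0, -0.0]]
force: [-2.1, 1.3, -1.6]
opening: 0.001
```

arm_command(translation=[[0.07, 0, 0], [0.14, 0, 0], [0.21, 0, 0], [0.28, 0, 0], [0.35, 0, 0]], rotation=[[0, 0, 0], [0, 0, 0], [0, 0, 0], [0, 0, 0], [0, 0, 0]], grip=[1, 1, 1, 1, 1])

```text
time_s: 6.4
position: [0.5822, -0.0453, 0.1365]
tcp_rot: [[1.0, -0.0, -0.027], [0.027, 0.0, 1.0], [-0.0, -1.0, 0.0]]
force: [-3.0, 0.6, -1.2]
opening: 0.004
```

arm_command(translation=[[0.05, 0, 0], [0.1, 0, 0], [0.15, 0, 0], [0.18, 0, 0], [0.2, 0, 0]], rotation=[[0, 0, 0], [0, 0, 0], [0, 0, 0], [0, 0, 0], [0, 0, 0]], grip=[1, 1, 1, 1, 1])

```text
time_s: 6.9
position: [0.5979, -0.0449, 0.1366]
tcp_rot: [[1.0, -0.0, -0.027], [0.027, -0.0, 1.0], [-0.0, -1.0, -0.0]]
force: [-4.3, 0.2, 1.3]
opening: 0.006
```

```bash
python3 - <<'E'
from h import *
c=cap('side'); a=c['img'][80:260,240:460]; b=cap('top')['img'][100:240,250:400]
a=cv2.resize(a,(400,327),interpolation=cv2.INTER_CUBIC);b=cv2.resize(b,(400,373),interpolation=cv2.INTER_CUBIC)
a=cv2.copyMakeBorder(a,0,46,0,0,0); cv2.imwrite('pics/p3.png',np.hstack([a,b]))
print(bot.read_state()['position'],bot.read_state()['force'])
E
```

```text
[ 0.59817094 -0.04490736  0.13661605] [-2.40045515  0.30464604 -0.70300608]
```

View pics/p3.png

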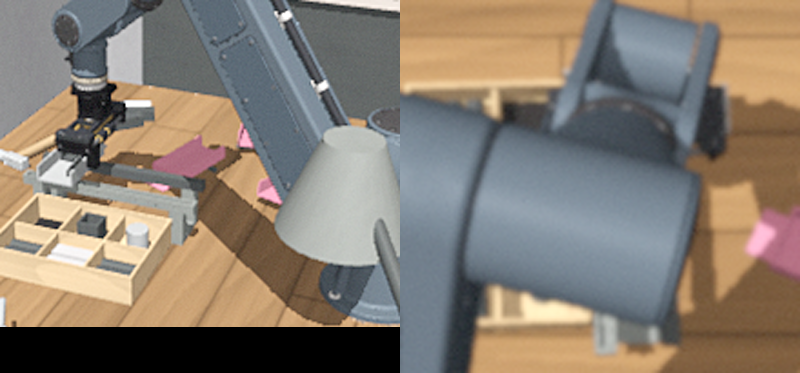

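The left half shows the pan now by the far cell, with the gripper on its near side. In the top view the arm covers the pan.

arm_command(translation=[[-0.12, 0, 0], [-0.25, 0, 0], [-0.25, -0.5, 0], [-0.25, -1, 0]], rotation=[[0, 0, 0], [0, 0, 0], [0, 0, 0], [0, 0, 0]], grip=[1, 1, 1, 1])

```text
time_s: 7.4
position: [0.5762, -0.0454, 0.2164]
tcp_rot: [[1.0, -0.003, -0.026], [0.026, 0.001, 1.0], [-0.003, -1.0, 0.001]]
force: [0.8, 0.1, 0.6]
opening: 0.006
```

arm_command(translation=[[0.1, -0.5, -0.4], [0.3, -0.8, -0.9], [0.3, -0.8, -1]], rotation=[[0, 0, 0], [0, 0, 0], [0, 0, 0]], grip=[1, 1, 1])

```text
time_s: 7.7
position: [0.6081, -0.1298, 0.2861]
tcp_rot: [[1.0, 0.014, -0.024], [0.024, -0.007, 1.0], [0.014, -1.0, -0.008]]
force: [0.3, -0.1, 0.0]
opening: 0.004
```

```bash
python3 - <<'E'
from h import *
s=bot.read_state(); print({k:np.round(s[k],4).tolist() for k in('time_s','joint_positions','position','tcp_rot')})
E
```

```text
{'time_s': 7.7, 'joint_positions': [-22.2938, 27.21, 80.4584, -0.0881, 71.4354, -113.6437], 'position': [0.6081, -0.1298, 0.2861], 'tcp_rot': [[0.9996, 0.0139, -0.024], [0.0241, -0.0073, 0.9997], [0.0137, -0.9999, -0.0076]]}
```

```bash
cat > plan.py <<'E'
from h import *
from scipy.spatial.transform import Rotation as Ro
p=np.load('stand.npy'); yaw=p[2]; RS=Ro.from_euler('z',yaw).as_matrix()
TIP,HW=.022,.0095
def S2W(q): return RS@np.array(q)+np.array([p[0],p[1],0])
def W2S(q): return RS.T@(np.array(q)-np.array([p[0],p[1],0]))
def Rtool(a):  # stand frame: y along (ca,0,-sa), z = stand -y
    a=np.radians(a); y=np.array([np.cos(a),0,-np.sin(a)]); z=np.array([0,-1.,0]); return RS@np.c_[np.cross(y,z),y,z]
def pose_corner(xc,yc,zc,a):
    "TCP pose with upper tip corner at stand (xc,yc,zc)"
    R=Rtool(a); up=-R[:,0]
    return S2W((xc,yc,zc))-HW*up-TIP*R[:,1],R
def pose_tilt(P,th,yc):
    "rotate pose about rod axis"
    ax=RS@np.array([0,1.,0]); Q=Ro.from_rotvec(ax*np.radians(th)).as_matrix(); o=S2W((0,yc,.091))
    return o+Q@(P[0]-o),Q@P[1]
def now():
    s=bot.read_state(); return np.array(s['position']),np.array(s['tcp_rot']),s
def rel(A,B):
    t=A[1].T@(B[0]-A[0])/.08; r=Ro.from_matrix(A[1].T@B[1]).as_rotvec(degrees=True)/60
    return np.round(t,3).tolist(),np.round(r,3).tolist()
def chunks(A,B,n):
    rv=Ro.from_matrix(A[1].T@B[1]).as_rotvec(); P=A
    for i in range(1,n+1):
        f=i/n; N=(A[0]+f*(B[0]-A[0]),A[1]@Ro.from_rotvec(rv*f).as_matrix()); print(rel(P,N)); P=N
E
python3 - <<'E'
from plan import *
x,R,s=now(); print(W2S(x))
Ro1=R@Ro.from_euler('y',90,degrees=True).as_matrix()
B=(S2W((-.28,-.1,.28)),Rtool(90)); print('yaw'); chunks((x,R),B,3)
C=(S2W((-.28,-.1,.20)),Rtool(20)); print('pitch'); chunks(B,C,2)
E
```

```text
[-0.12287948 -0.05691138  0.28610187]
yaw
([0.18, 0.033, -0.654], [-0.002, 0.499, 0.005])
([0.483, 0.032, -0.477], [-0.002, 0.499, 0.005])
([0.657, 0.029, -0.172], [-0.002, 0.499, 0.005])
pitch
([0.0, 0.5, 0.0], [-0.0, 0.0, 0.583])
([0.287, 0.41, -0.0], [0.0, -0.0, 0.583])
```

arm_command(translation=[[0.18, 0.03, -0.65], [0.18, 0.03, -0.65], [0.18, 0.03, -0.65], [0.18, 0.03, -0.65]], rotation=[[0, 0.14, 0], [0, 0.28, 0], [0, 0.42, 0], [0, 0.5, 0]], grip=[0.45, 0.45, 0.45, 0.45])

```text
time_s: 8.1
position: [0.6187, -0.1766, 0.2772]
tcp_rot: [[0.876, -0.001, 0.482], [-0.482, 0.001, 0.876], [-0.001, -1.0, 0.0]]
force: [0.7, 0.3, 0.7]
opening: 0.242
```

arm_command(translation=[[0.48, 0.03, -0.48], [0.48, 0.03, -0.48], [0.48, 0.03, -0.48], [0.48, 0.03, -0.48]], rotation=[[0, 0.14, 0], [0, 0.28, 0], [0, 0.42, 0], [0, 0.5, 0]], grip=[0.45, 0.45, 0.45, 0.45])

```text
time_s: 8.5
position: [0.6343, -0.2286, 0.2747]
tcp_rot: [[0.518, -0.001, 0.855], [-0.855, 0.001, 0.518], [-0.001, -1.0, -0.0]]
force: [-0.2, -0.3, 0.0]
opening: 0.274
```

arm_command(translation=[[0.66, 0.03, -0.17], [0.66, 0.03, -0.17], [0.66, 0.03, -0.17], [0.66, 0.03, -0.17]], rotation=[[0, 0.14, 0], [0, 0.28, 0], [0, 0.42, 0], [0, 0.5, 0]], grip=[0.45, 0.45, 0.45, 0.45])

```text
time_s: 8.9
position: [0.6503, -0.2807, 0.2722]
tcp_rot: [[0.021, -0.001, 1.0], [-1.0, 0.001, 0.021], [-0.001, -1.0, -0.001]]
force: [-0.1, -0.7, 0.1]
opening: 0.277
```

arm_command(translation=[[0, 0.1, 0], [0, 0.2, 0], [0, 0.3, 0], [0, 0.4, 0], [0, 0.4, 0]], rotation=[[0, 0, 0.14], [0, 0, 0.28], [0, 0, 0.42], [0, 0, 0.56], [0, 0, 0.58]], grip=[0.45, 0.45, 0.45, 0.45, 0.45])

```text
time_s: 9.4
position: [0.6489, -0.2828, 0.2363]
tcp_rot: [[0.014, -0.018, 1.0], [-0.818, 0.575, 0.022], [-0.575, -0.818, -0.006]]
force: [-0.7, -0.5, -0.8]
opening: 0.274
```

```bash
python3 - <<'E'
from plan import *
x,R,s=now(); print(s['joint_positions'],W2S(x),s['opening'])
chunks((x,R),(S2W((-.28,-.1,.18)),Rtool(20)),1)
E
```

```text
[-42.33973121  47.16415495  56.87887472  24.86349135 100.9181165
 -44.1773761 ] [-0.27686825 -0.09379476  0.23628704] 0.27371976014989347
([0.436, 0.553, 0.082], [0.001, -0.007, 0.582])
```

arm_command(translation=[[0.1, 0.14, 0.08], [0.2, 0.28, 0.08], [0.3, 0.42, 0.08], [0.4, 0.55, 0.08], [0.44, 0.55, 0.08]], rotation=[[0, 0, 0.14], [0, 0, 0.28], [0, 0, 0.42], [0, 0, 0.56], [0, 0, 0.58]], grip=[0.45, 0.45, 0.45, 0.45, 0.45])

```text
time_s: 9.9
position: [0.6559, -0.2829, 0.1782]
tcp_rot: [[-0.001, -0.027, 1.0], [-0.342, 0.939, 0.025], [-0.94, -0.342, -0.011]]
force: [-0.4, -0.0, -1.8]
opening: 0.275
```

```bash
python3 - <<'E'
from plan import *
np.set_printoptions(precision=4,suppress=True)
x,R,s=now(); print(s['time_s'],s['joint_positions'],W2S(x))
C={n:cap(n) for n in('side','top')}
for t in('pan','spout_lip','tongue_edge'):
    for n in C: print(t,n,[(round(d['conf'],2),(np.array(d['point'])*[640,400]).round(1)) for d in models.spot_point(n,t)[:4]])
for nm,q in dict(lip=(.04,-.1,.109),tongue=(-.152,-.1,.105)).items():
    for n in C: print(nm,'expected',n,proj(C[n],S2W(q)))
b=cv2.resize(C['top']['img'][90:215,260:420],(640,500),interpolation=cv2.INTER_CUBIC); cv2.imwrite('pics/t4.png',b)
E
```

```text
9.9 [-47.0195  64.7466  46.812   47.0873 122.0552 -42.9096] [-0.2772 -0.1008  0.1782]
pan side [(0.87, array([349. , 169.6])), (0.68, array([273.5, 176.5]))]
pan top [(0.96, array([324.8, 143.8])), (0.95, array([395.3, 271.2])), (0.73, array([429.1, 205.5])), (0.54, array([304.4, 176.4]))]
spout_lip side [(0.92, array([359.5, 164. ])), (0.73, array([270.7, 177.9]))]
spout_lip top [(0.9, array([385.7, 269.6])), (0.81, array([436.5, 208.1])), (0.78, array([312.9, 140.6])), (0.73, array([460.6, 232.7]))]
tongue_edge side [(0.93, array([294.1, 162.4])), (0.63, array([324.2, 184.4])), (0.47, array([312.8, 222.4]))]
tongue_edge top [(0.91, array([372. , 139.6])), (0.87, array([442.2, 283.2])), (0.75, array([511.2, 222.7]))]
lip expected side [[269.7002 179.6583]]
lip expected top [[311.1068 140.5756]]
tongue expected side [[291.3767 158.8225]]
tongue expected top [[372.5285 139.6113]]
```

View pics/t4.png

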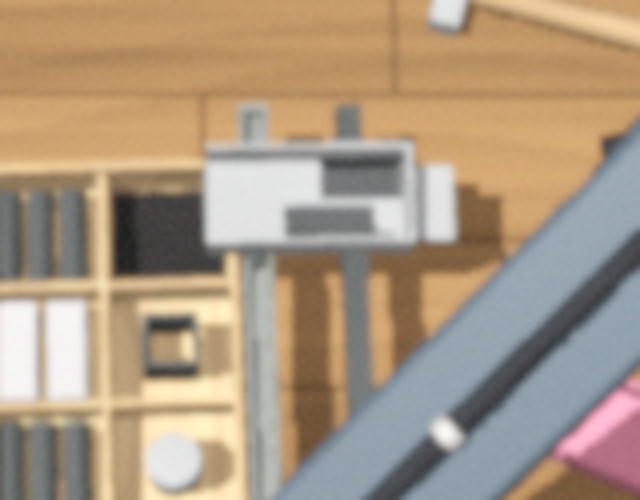

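The top view shows the pan at the far cell, lip at crop (205,200) in front of the black liner. Both offcuts are inside and the tongue is clear at crop (440,205). The networks agree with my expected position to under 2 px in the top view (2–5 px in the side view).

```bash
python3 - <<'E'
from plan import *
x,R,s=now(); yc=-.1
A=pose_corner(-.195,yc,.088,20); B=pose_corner(-.134,yc,.088,20); C=pose_corner(-.134,yc,.0985,20)
chunks((x,R),A,2); print('in');chunks(A,B,1); print('contact'); chunks(B,C,1)
D=C
for th in (2,4,6,8,10,12):
    E=pose_tilt(C,th,yc); print(th,rel(D,E)); D=E
print(Ro.from_matrix(R.T@A[1]).as_rotvec(degrees=True))
E
```

```text
([0.464, 0.57, -0.022], [0.0, 0.002, 0.006])
([0.468, 0.568, -0.022], [0.0, 0.002, 0.006])
in
([-0.261, 0.717, -0.0], [0.0, 0.0, 0.0])
contact
([-0.123, -0.045, 0.0], [0.0, 0.0, 0.0])
2 ([-0.066, -0.02, 0.0], [-0.0, 0.0, -0.033])
4 ([-0.066, -0.02, 0.0], [-0.0, -0.0, -0.033])
6 ([-0.066, -0.02, -0.0], [-0.0, -0.0, -0.033])
8 ([-0.066, -0.02, -0.0], [0.0, -0.0, -0.033])
10 ([-0.066, -0.02, 0.0], [0.0, 0.0, -0.033])
12 ([-0.066, -0.02, 0.0], [-0.0, -0.0, -0.033])
[0.04763299 0.23210172 0.6732639 ]
```

arm_command(translation=[[0.23, 0.29, -0.01], [0.46, 0.57, -0.02], [0.7, 0.85, -0.04], [0.93, 1, -0.04], [0.93, 1, -0.04]], rotation=[[0, 0, 0.01], [0, 0, 0.01], [0, 0, 0.01], [0, 0, 0.01], [0, 0, 0.01]], grip=[0.45, 0.45, 0.45, 0.45, 0.45])

```text
time_s: 10.8
position: [0.6524, -0.2334, 0.0852]
tcp_rot: [[0.006, -0.028, 1.0], [-0.336, 0.941, 0.028], [-0.942, -0.337, -0.004]]
force: [-0.3, 0.4, -0.5]
opening: 0.277
```

```bash
python3 - <<'E'
from plan import *
x,R,s=now(); yc=-.1
print(s['joint_positions'],s['force'],W2S(x)); chunks((x,R),pose_corner(-.134,yc,.090,20),1)
c=cap('side'); a=c['img'][100:240,210:410]; cv2.imwrite('pics/s5.png',cv2.resize(a,(800,560),interpolation=cv2.INTER_CUBIC))
E
```

```text
[-44.85152709  69.01220475  52.96007159  45.0201532  113.6767851
 -50.16965439] [-0.29165738  0.41250656 -0.50741378] [-0.22759273 -0.09852706  0.08521302]
([-0.333, 0.806, 0.02], [0.003, -0.003, -0.006])
```

View pics/s5.png

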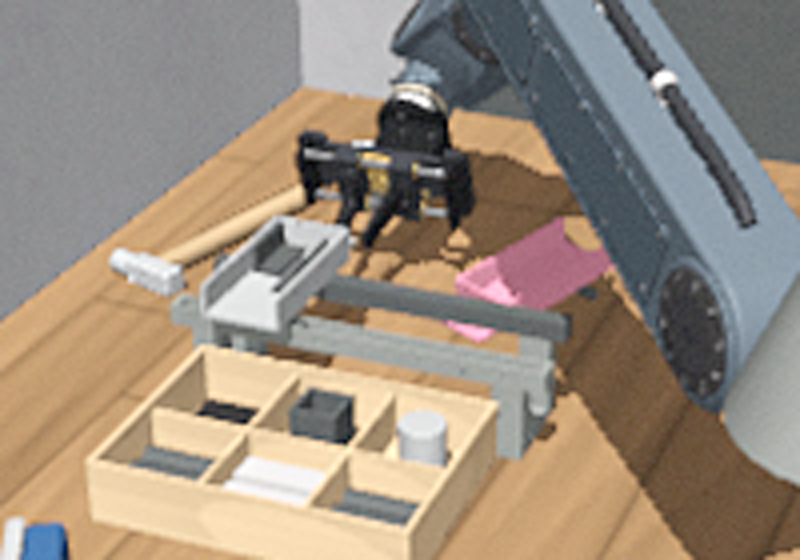

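The fingers sit just behind and below the tongue (crop 360,230), with nothing in between.

arm_command(translation=[[-0.08, 0.2, 0.02], [-0.17, 0.4, 0.02], [-0.25, 0.6, 0.02], [-0.3, 0.73, 0.02], [-0.33, 0.8, 0.02]], rotation=[[0, 0, 0], [0, 0, 0], [0, 0, 0], [0, 0, 0], [0, 0, 0]], grip=[0.45, 0.45, 0.45, 0.45, 0.45])

```text
time_s: 11.35
position: [0.6535, -0.166, 0.0921]
tcp_rot: [[0.011, -0.025, 1.0], [-0.34, 0.94, 0.027], [-0.94, -0.34, 0.002]]
force: [0.1, 0.4, 0.0]
opening: 0.279
```

arm_command(translation=[[-0.02, -0.005, 0], [-0.03, -0.01, 0], [-0.04, -0.015, 0], [-0.05, -0.02, 0], [-0.06, -0.02, 0]], rotation=[[0, 0, 0], [0, 0, 0], [0, 0, 0], [0, 0, 0], [0, 0, 0]], grip=[0.45, 0.45, 0.45, 0.45, 0.45])

```text
time_s: 11.85
position: [0.6529, -0.1665, 0.0957]
tcp_rot: [[0.009, -0.024, 1.0], [-0.339, 0.941, 0.026], [-0.941, -0.339, 0.0]]
force: [0.0, 0.6, -1.5]
opening: 0.276
```

arm_command(translation=[[-0.01, 0, 0], [-0.02, -0.005, 0], [-0.03, -0.01, 0], [-0.04, -0.015, 0], [-0.05, -0.02, 0]], rotation=[[0, 0, 0], [0, 0, 0], [0, 0, 0], [0, 0, 0], [0, 0, 0]], grip=[0.45, 0.45, 0.45, 0.45, 0.45])

```text
time_s: 12.35
position: [0.6528, -0.1659, 0.0998]
tcp_rot: [[0.009, -0.025, 1.0], [-0.339, 0.941, 0.027], [-0.941, -0.339, -0.0]]
force: [1.0, -0.2, -2.5]
opening: 0.271
```

```bash
python3 - <<'E'
from plan import *
x,R,s=now(); print(s['force'],W2S(x)); up=-R[:,0]; print('corner',W2S(x+HW*up+TIP*R[:,1]),'surf at edge z', W2S(x+HW*up+TIP*R[:,1])[2]+.018*np.tan(np.radians(20)))
E
```

```text
[ 1.01239893 -0.22099545 -2.51516153] [-0.16005772 -0.10068259  0.09981441]
corner [-0.13614052 -0.10065485  0.10130328] surf at edge z 0.10785474191480507
```

arm_command(translation=[[-0.026, -0.008, 0], [-0.053, -0.016, 0], [-0.08, -0.023, 0], [-0.106, -0.031, 0], [-0.133, -0.038, 0]], rotation=[[0, 0, -0.013], [0, 0, -0.027], [0, 0, -0.04], [0, 0, -0.053], [0, 0, -0.067]], grip=[0.45, 0.45, 0.45, 0.45, 0.45])

```text
time_s: 12.85
position: [0.6529, -0.1653, 0.1115]
tcp_rot: [[0.011, -0.024, 1.0], [-0.405, 0.914, 0.027], [-0.914, -0.405, 0.0]]
force: [-0.9, 0.8, -2.1]
opening: 0.272
```

arm_command(translation=[[-0.026, -0.008, 0], [-0.053, -0.016, 0], [-0.08, -0.023, 0], [-0.106, -0.031, 0], [-0.133, -0.038, 0]], rotation=[[0, 0, -0.013], [0, 0, -0.027], [0, 0, -0.04], [0, 0, -0.053], [0, 0, -0.067]], grip=[0.45, 0.45, 0.45, 0.45, 0.45])

```text
time_s: 13.35
position: [0.6529, -0.1638, 0.1222]
tcp_rot: [[0.012, -0.023, 1.0], [-0.468, 0.883, 0.026], [-0.884, -0.468, 0.0]]
force: [1.1, 0.9, -1.8]
opening: 0.275
```

```bash
python3 - <<'E'
from plan import *
x,R,s=now(); print(s['force'],s['joint_positions'],W2S(x)); y=R[:,1]; print('a',np.degrees(np.arcsin(-y[2])))
q=W2S(x)-[0,0,.091]; print('r',np.hypot(q[0],q[2]),'ang',np.degrees(np.arctan2(q[2],-q[0])))
c=cap('side'); a=c['img'][100:240,210:410]; cv2.imwrite('pics/s6.png',cv2.resize(a,(800,560),interpolation=cv2.INTER_CUBIC))
E
```

```text
[ 1.08816051  0.90925215 -1.83660055] [-40.32694178  60.01930001  63.87369823  42.54643683 103.19810292
 -50.57080043] [-0.15802758 -0.10078583  0.12220683]
a 27.909171840333318
r 0.1610794296576646 ang 11.170872475558891
```

View pics/s6.png

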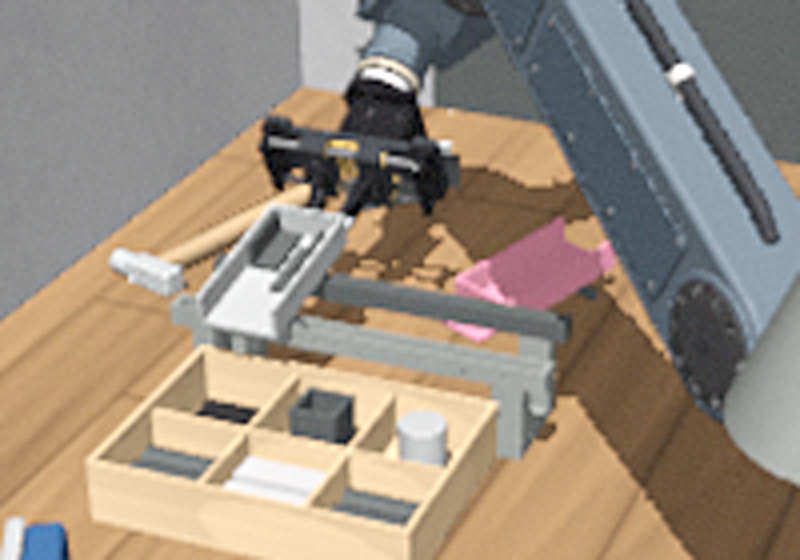

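The pan is lifted about 9°, with the tail up and the offcuts still at the rear of the pan. Now tipping slowly.

arm_command(translation=[[-0.013, -0.004, 0], [-0.026, -0.008, 0], [-0.04, -0.012, 0], [-0.053, -0.016, 0], [-0.066, -0.02, 0]], rotation=[[0, 0, -0.007], [0, 0, -0.013], [0, 0, -0.02], [0, 0, -0.027], [0, 0, -0.033]], grip=[0.45, 0.45, 0.45, 0.45, 0.45])

```text
time_s: 13.9
position: [0.6528, -0.1627, 0.1275]
tcp_rot: [[0.013, -0.023, 1.0], [-0.497, 0.867, 0.027], [-0.867, -0.498, -0.0]]
force: [-0.3, 0.4, -1.3]
opening: 0.273
```

arm_command(translation=[[-0.013, -0.004, 0], [-0.026, -0.008, 0], [-0.04, -0.012, 0], [-0.053, -0.016, 0], [-0.066, -0.02, 0]], rotation=[[0, 0, -0.007], [0, 0, -0.013], [0, 0, -0.02], [0, 0, -0.027], [0, 0, -0.033]], grip=[0.45, 0.45, 0.45, 0.45, 0.45])

```text
time_s: 14.4
position: [0.6527, -0.1614, 0.133]
tcp_rot: [[0.014, -0.023, 1.0], [-0.527, 0.849, 0.027], [-0.85, -0.527, -0.0]]
force: [-0.2, -0.5, -2.6]
opening: 0.279
```

arm_command(translation=[[-0.013, -0.004, 0], [-0.026, -0.008, 0], [-0.04, -0.012, 0], [-0.053, -0.016, 0], [-0.066, -0.02, 0]], rotation=[[0, 0, -0.007], [0, 0, -0.013], [0, 0, -0.02], [0, 0, -0.027], [0, 0, -0.033]], grip=[0.45, 0.45, 0.45, 0.45, 0.45])

```text
time_s: 14.9
position: [0.6527, -0.1601, 0.1383]
tcp_rot: [[0.015, -0.022, 1.0], [-0.556, 0.831, 0.027], [-0.831, -0.556, 0.0]]
force: [0.4, -0.1, -1.6]
opening: 0.28
```

arm_command(translation=[[-0.013, -0.004, 0], [-0.026, -0.008, 0], [-0.04, -0.012, 0], [-0.053, -0.016, 0], [-0.066, -0.02, 0]], rotation=[[0, 0, -0.007], [0, 0, -0.013], [0, 0, -0.02], [0, 0, -0.027], [0, 0, -0.033]], grip=[0.45, 0.45, 0.45, 0.45, 0.45])

```text
time_s: 15.4
position: [0.6527, -0.1584, 0.1436]
tcp_rot: [[0.016, -0.022, 1.0], [-0.585, 0.811, 0.027], [-0.811, -0.585, 0.0]]
force: [-0.4, -0.2, -2.2]
opening: 0.28
```

arm_command(translation=[[-0.013, -0.004, 0], [-0.026, -0.008, 0], [-0.04, -0.012, 0], [-0.053, -0.016, 0], [-0.066, -0.02, 0]], rotation=[[0, 0, -0.007], [0, 0, -0.013], [0, 0, -0.02], [0, 0, -0.027], [0, 0, -0.033]], grip=[0.45, 0.45, 0.45, 0.45, 0.45])

```text
time_s: 15.9
position: [0.6527, -0.1567, 0.1488]
tcp_rot: [[0.016, -0.021, 1.0], [-0.612, 0.79, 0.027], [-0.79, -0.613, 0.0]]
force: [1.4, -0.2, -1.8]
opening: 0.277
```

```bash
python3 - <<'E'
from plan import *
x,R,s=now(); print(s['force'],s['joint_positions'],W2S(x)); y=R[:,1]; print('a',np.degrees(np.arcsin(-y[2])))
q=W2S(x)-[0,0,.091]; print('r',np.hypot(q[0],q[2]),'ang',np.degrees(np.arctan2(q[2],-q[0])))
E
```

```text
[ 1.43866837 -0.16145421 -1.79772681] [-38.41380201  53.83426929  66.99403456  37.63831219  96.98499757
 -48.45200552] [-0.15087958 -0.10085377  0.14882417]
a 37.779645101228795
r 0.16158057274855306 ang 20.969188453410776
```

arm_command(translation=[[-0.013, -0.004, 0], [-0.026, -0.008, 0], [-0.04, -0.012, 0], [-0.053, -0.016, 0], [-0.066, -0.02, 0]], rotation=[[0, 0, -0.007], [0, 0, -0.013], [0, 0, -0.02], [0, 0, -0.027], [0, 0, -0.033]], grip=[0.45, 0.45, 0.45, 0.45, 0.45])

```text
time_s: 16.4
position: [0.6526, -0.1547, 0.154]
tcp_rot: [[0.017, -0.02, 1.0], [-0.639, 0.769, 0.027], [-0.769, -0.639, 0.0]]
force: [0.2, -1.1, -1.5]
opening: 0.277
```

arm_command(translation=[[-0.013, -0.004, 0], [-0.026, -0.008, 0], [-0.04, -0.012, 0], [-0.053, -0.016, 0], [-0.066, -0.02, 0]], rotation=[[0, 0, -0.007], [0, 0, -0.013], [0, 0, -0.02], [0, 0, -0.027], [0, 0, -0.033]], grip=[0.45, 0.45, 0.45, 0.45, 0.45])

```text
time_s: 16.9
position: [0.6526, -0.1525, 0.1591]
tcp_rot: [[0.018, -0.02, 1.0], [-0.665, 0.746, 0.027], [-0.746, -0.666, 0.0]]
force: [0.3, -0.6, -1.2]
opening: 0.273
```

arm_command(translation=[[-0.013, -0.004, 0], [-0.026, -0.008, 0], [-0.04, -0.012, 0], [-0.053, -0.016, 0], [-0.066, -0.02, 0]], rotation=[[0, 0, -0.007], [0, 0, -0.013], [0, 0, -0.02], [0, 0, -0.027], [0, 0, -0.033]], grip=[0.45, 0.45, 0.45, 0.45, 0.45])

```text
time_s: 17.4
position: [0.6525, -0.1501, 0.1642]
tcp_rot: [[0.019, -0.019, 1.0], [-0.691, 0.723, 0.027], [-0.723, -0.691, 0.0]]
force: [0.3, 0.2, -0.4]
opening: 0.268
```

arm_command(translation=[[-0.013, -0.004, 0], [-0.026, -0.008, 0], [-0.04, -0.012, 0], [-0.053, -0.016, 0], [-0.066, -0.02, 0]], rotation=[[0, 0, -0.007], [0, 0, -0.013], [0, 0, -0.02], [0, 0, -0.027], [0, 0, -0.033]], grip=[0.45, 0.45, 0.45, 0.45, 0.45])

```text
time_s: 17.9
position: [0.6524, -0.1477, 0.1689]
tcp_rot: [[0.019, -0.019, 1.0], [-0.715, 0.698, 0.027], [-0.699, -0.716, 0.0]]
force: [2.0, 0.2, -0.8]
opening: 0.276
```

arm_command(translation=[[-0.013, -0.004, 0], [-0.026, -0.008, 0], [-0.04, -0.012, 0], [-0.053, -0.016, 0], [-0.066, -0.02, 0]], rotation=[[0, 0, -0.007], [0, 0, -0.013], [0, 0, -0.02], [0, 0, -0.027], [0, 0, -0.033]], grip=[0.45, 0.45, 0.45, 0.45, 0.45])

```text
time_s: 18.4
position: [0.6523, -0.1451, 0.1738]
tcp_rot: [[0.02, -0.018, 1.0], [-0.739, 0.673, 0.027], [-0.673, -0.739, 0.0]]
force: [1.0, -0.3, -0.2]
opening: 0.275
```

```bash
python3 - <<'E'
from plan import *
x,R,s=now(); print(s['force'],s['joint_positions'],W2S(x)); y=R[:,1]; print('a',np.degrees(np.arcsin(-y[2])))
q=W2S(x)-[0,0,.091]; print('r',np.hypot(q[0],q[2]),'ang',np.degrees(np.arctan2(q[2],-q[0])))
c=cap('side'); a=c['img'][100:240,210:410]; cv2.imwrite('pics/s7.png',cv2.resize(a,(800,560),interpolation=cv2.INTER_CUBIC))
E
```

```text
[ 1.04938431 -0.25243659 -0.1722136 ] [-35.70848408  48.01850001  69.88671241  32.42203199  90.80564342
 -45.28041284] [-0.13925163 -0.10073839  0.17378739]
a 47.67315092413708
r 0.16200237215610208 ang 30.732183194716498
```

View pics/s7.png

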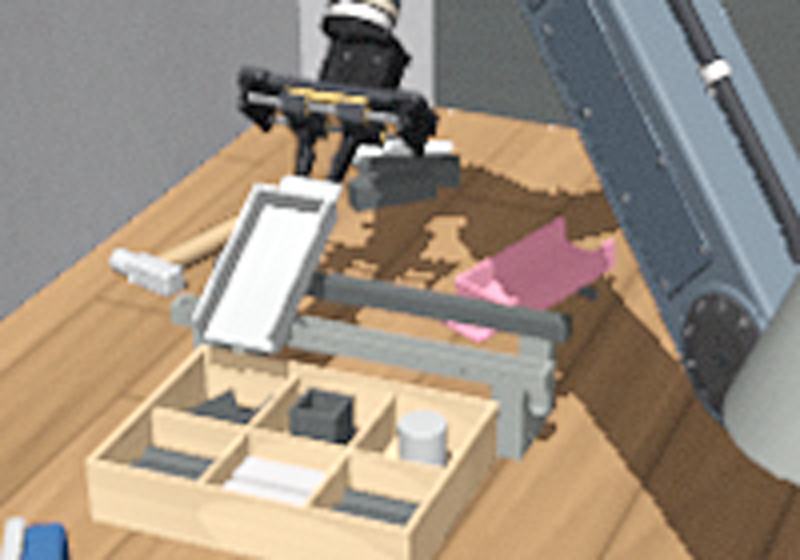

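The pan is empty, and dark angle iron lies in the lined cell at crop (225,405). Now lowering it along the same arc.

```bash
python3 - <<'E'
from plan import *
x,R,s=now()
A=(x,R)
for th in(-.8,-1.6,-2.4,-3.2,-4,-2,-1): print(th,rel(A,pose_tilt(A,th,-.1)))
E
```

```text
-0.8 ([0.027, 0.008, -0.0], [0.0, -0.0, 0.013])
-1.6 ([0.054, 0.017, -0.0], [0.0, -0.0, 0.027])
-2.4 ([0.081, 0.026, -0.0], [0.0, -0.0, 0.04])
-3.2 ([0.107, 0.036, -0.0], [0.0, -0.0, 0.053])
-4 ([0.134, 0.046, -0.0], [0.0, -0.0, 0.067])
-2 ([0.067, 0.022, -0.0], [0.0, -0.0, 0.033])
-1 ([0.034, 0.011, -0.0], [0.0, -0.0, 0.017])
```

arm_command(translation=[[0.027, 0.008, 0], [0.054, 0.017, 0], [0.08, 0.026, 0], [0.107, 0.036, 0], [0.134, 0.046, 0]], rotation=[[0, 0, 0.013], [0, 0, 0.027], [0, 0, 0.04], [0, 0, 0.053], [0, 0, 0.067]], grip=[0.45, 0.45, 0.45, 0.45, 0.45])

```text
time_s: 18.95
position: [0.6525, -0.151, 0.1633]
tcp_rot: [[0.018, -0.019, 1.0], [-0.689, 0.725, 0.026], [-0.725, -0.689, -0.0]]
force: [0.2, -1.4, -1.2]
opening: 0.276
```

arm_command(translation=[[0.027, 0.008, 0], [0.054, 0.017, 0], [0.08, 0.026, 0], [0.107, 0.036, 0], [0.134, 0.046, 0]], rotation=[[0, 0, 0.013], [0, 0, 0.027], [0, 0, 0.04], [0, 0, 0.053], [0, 0, 0.067]], grip=[0.45, 0.45, 0.45, 0.45, 0.45])

```text
time_s: 19.45
position: [0.6526, -0.1554, 0.1533]
tcp_rot: [[0.017, -0.021, 1.0], [-0.636, 0.771, 0.027], [-0.771, -0.637, -0.0]]
force: [-0.9, -1.5, -0.2]
opening: 0.274
```

arm_command(translation=[[0.027, 0.008, 0], [0.054, 0.017, 0], [0.08, 0.026, 0], [0.107, 0.036, 0], [0.134, 0.046, 0]], rotation=[[0, 0, 0.013], [0, 0, 0.027], [0, 0, 0.04], [0, 0, 0.053], [0, 0, 0.067]], grip=[0.45, 0.45, 0.45, 0.45, 0.45])

```text
time_s: 19.95
position: [0.6527, -0.1593, 0.1426]
tcp_rot: [[0.015, -0.022, 1.0], [-0.581, 0.814, 0.027], [-0.814, -0.581, -0.0]]
force: [0.4, -0.9, 0.1]
opening: 0.272
```

arm_command(translation=[[0.027, 0.008, 0], [0.054, 0.017, 0], [0.08, 0.026, 0], [0.107, 0.036, 0], [0.134, 0.046, 0]], rotation=[[0, 0, 0.013], [0, 0, 0.027], [0, 0, 0.04], [0, 0, 0.053], [0, 0, 0.067]], grip=[0.45, 0.45, 0.45, 0.45, 0.45])

```text
time_s: 20.45
position: [0.6528, -0.1626, 0.1318]
tcp_rot: [[0.014, -0.023, 1.0], [-0.522, 0.852, 0.027], [-0.853, -0.522, 0.0]]
force: [-1.4, -1.0, 0.2]
opening: 0.277
```

arm_command(translation=[[0.027, 0.008, 0], [0.054, 0.017, 0], [0.08, 0.026, 0], [0.107, 0.036, 0], [0.134, 0.046, 0]], rotation=[[0, 0, 0.013], [0, 0, 0.027], [0, 0, 0.04], [0, 0, 0.053], [0, 0, 0.067]], grip=[0.45, 0.45, 0.45, 0.45, 0.45])

```text
time_s: 20.95
position: [0.6529, -0.165, 0.1207]
tcp_rot: [[0.012, -0.024, 1.0], [-0.461, 0.887, 0.027], [-0.887, -0.461, -0.0]]
force: [-0.4, -0.7, -0.9]
opening: 0.275
```

```bash
python3 - <<'E'
from plan import *
x,R,s=now(); print(s['force'],W2S(x)); y=R[:,1]; print('a',np.degrees(np.arcsin(-y[2])))
q=W2S(x)-[0,0,.091]; print('r',np.hypot(q[0],q[2]),'ang',np.degrees(np.arctan2(q[2],-q[0])))
E
```

```text
[-0.40230896 -0.65758702 -0.9442847 ] [-0.15921894 -0.10078527  0.12072126]
a 27.474808108525895
r 0.16196920983250612 ang 10.573660113710885
```

arm_command(translation=[[0.02, 0.006, 0], [0.04, 0.012, 0], [0.06, 0.019, 0], [0.08, 0.026, 0], [0.1, 0.033, 0]], rotation=[[0, 0, 0.01], [0, 0, 0.02], [0, 0, 0.03], [0, 0, 0.04], [0, 0, 0.05]], grip=[0.45, 0.45, 0.45, 0.45, 0.45])

```text
time_s: 21.45
position: [0.6529, -0.1664, 0.1125]
tcp_rot: [[0.011, -0.024, 1.0], [-0.414, 0.91, 0.027], [-0.91, -0.415, 0.0]]
force: [-0.5, -1.4, -1.0]
opening: 0.277
```

arm_command(translation=[[0.013, 0.004, 0], [0.027, 0.009, 0], [0.04, 0.013, 0], [0.054, 0.018, 0], [0.067, 0.022, 0]], rotation=[[0, 0, 0.007], [0, 0, 0.013], [0, 0, 0.02], [0, 0, 0.027], [0, 0, 0.033]], grip=[0.45, 0.45, 0.45, 0.45, 0.45])

```text
time_s: 21.95
position: [0.653, -0.167, 0.1069]
tcp_rot: [[0.01, -0.024, 1.0], [-0.383, 0.923, 0.027], [-0.924, -0.383, 0.0]]
force: [0.5, -1.6, 0.3]
opening: 0.274
```

arm_command(translation=[[0.013, 0.004, 0], [0.027, 0.009, 0], [0.04, 0.013, 0], [0.054, 0.018, 0], [0.067, 0.022, 0]], rotation=[[0, 0, 0.007], [0, 0, 0.013], [0, 0, 0.02], [0, 0, 0.027], [0, 0, 0.033]], grip=[0.45, 0.45, 0.45, 0.45, 0.45])

```text
time_s: 22.45
position: [0.6529, -0.1674, 0.1012]
tcp_rot: [[0.009, -0.025, 1.0], [-0.351, 0.936, 0.027], [-0.936, -0.351, -0.0]]
force: [-0.1, -1.3, -0.3]
opening: 0.278
```

arm_command(translation=[[0.013, 0.004, 0], [0.027, 0.009, 0], [0.04, 0.013, 0], [0.054, 0.018, 0], [0.067, 0.022, 0]], rotation=[[0, 0, 0.007], [0, 0, 0.013], [0, 0, 0.02], [0, 0, 0.027], [0, 0, 0.033]], grip=[0.45, 0.45, 0.45, 0.45, 0.45])

```text
time_s: 22.95
position: [0.6529, -0.1674, 0.0959]
tcp_rot: [[0.009, -0.026, 1.0], [-0.317, 0.948, 0.027], [-0.948, -0.317, -0.0]]
force: [0.2, -0.1, 0.2]
opening: 0.277
```

arm_command(translation=[[0.013, 0.004, 0], [0.027, 0.009, 0], [0.04, 0.013, 0], [0.054, 0.018, 0], [0.067, 0.022, 0]], rotation=[[0, 0, 0], [0, 0, 0], [0, 0, 0], [0, 0, 0], [0, 0, 0]], grip=[0.45, 0.45, 0.45, 0.45, 0.45])

```text
time_s: 23.45
position: [0.653, -0.1676, 0.0901]
tcp_rot: [[0.009, -0.025, 1.0], [-0.319, 0.947, 0.027], [-0.948, -0.319, 0.0]]
force: [0.3, 0.2, -0.2]
opening: 0.277
```

```bash
python3 - <<'E'
from plan import *
x,R,s=now(); print(s['force'],W2S(x)); y=R[:,1]; print('a',np.degrees(np.arcsin(-y[2])))
c=cap('side'); a=c['img'][100:240,210:410]; cv2.imwrite('pics/s8.png',cv2.resize(a,(800,560),interpolation=cv2.INTER_CUBIC))
print(rel((x,R),(S2W(W2S(x)+[-.07,0,-.004]),R)))
E
```

```text
[ 0.31955407  0.15143048 -0.23384199] [-0.16184839 -0.10078674  0.09008669]
a 18.599301669171552
([0.326, -0.813, -0.001], [0.0, 0.0, 0.0])
```

arm_command(translation=[[0.08, -0.2, 0], [0.16, -0.4, 0], [0.25, -0.6, 0], [0.33, -0.81, 0], [0.33, -0.81, 0]], rotation=[[0, 0, 0], [0, 0, 0], [0, 0, 0], [0, 0, 0], [0, 0, 0]], grip=[0.45, 0.45, 0.45, 0.45, 0.45])

```text
time_s: 24.0
position: [0.6548, -0.24, 0.0854]
tcp_rot: [[0.009, -0.022, 1.0], [-0.32, 0.947, 0.024], [-0.947, -0.32, 0.001]]
force: [0.8, 0.5, 0.3]
opening: 0.276
```

arm_command(translation=[[-0.1, -0.3, 0], [-0.3, -0.6, 0], [-0.5, -0.8, 0], [-0.5, -0.8, 0]], rotation=[[0, 0, 0], [0, 0, 0], [0, 0, 0], [0, 0, 0]], grip=[0.45, 0.45, 0.45, 0.45])

```text
time_s: 24.4
position: [0.6569, -0.2869, 0.1473]
tcp_rot: [[0.013, -0.023, 1.0], [-0.323, 0.946, 0.026], [-0.946, -0.323, 0.005]]
force: [0.2, -0.0, 0.5]
opening: 0.274
```

```bash
python3 - <<'E'
from plan import *
C={n:cap(n) for n in('side','top')}
for t in('spout_lip','tongue_edge','offcut_long','offcut_short'):
    for n in C: print(t,n,[(round(d['conf'],2),(np.array(d['point'])*[640,400]).round(1)) for d in models.spot_point(n,t)[:3]])
for nm,q in dict(lip=(.04,-.1,.109),tongue=(-.152,-.1,.105)).items():
    for n in C: print(nm,'expected',n,proj(C[n],S2W(q)))
a=cv2.resize(C['side']['img'][130:240,220:340],(400,367),interpolation=cv2.INTER_CUBIC); b=cv2.resize(C['top']['img'][100:210,260:380],(400,367),interpolation=cv2.INTER_CUBIC); cv2.imwrite('pics/f.png',np.hstack([a,b]))
print(bot.read_state()['position'],bot.read_state()['force'])
E
```

```text
spout_lip side [(0.95, array([358.5, 163.5])), (0.9, array([271.7, 180.4]))]
spout_lip top [(0.93, array([457.7, 230.7])), (0.71, array([312.7, 140.1])), (0.63, array([440.1, 212.4]))]
tongue_edge side [(0.77, array([324.2, 182.2])), (0.65, array([292.8, 157.9]))]
tongue_edge top [(0.92, array([371.8, 137.6])), (0.81, array([442.3, 283.2])), (0.75, array([510.7, 220.8]))]
offcut_long side []
offcut_long top [(0.46, array([309. , 155.6]))]
offcut_short side [(0.4, array([264.1, 208.9])), (0.2, array([284.5, 308.4]))]
offcut_short top [(0.74, array([302.8, 153.2]))]
lip expected side [[269.70017973 179.65826307]]
lip expected top [[311.10683903 140.57558948]]
tongue expected side [[291.37669282 158.82248908]]
tongue expected top [[372.52853614 139.61129538]]
[ 0.65600611 -0.28480599  0.14335827] [-0.19391418 -0.87193551  0.43608848]
```

View pics/f.png

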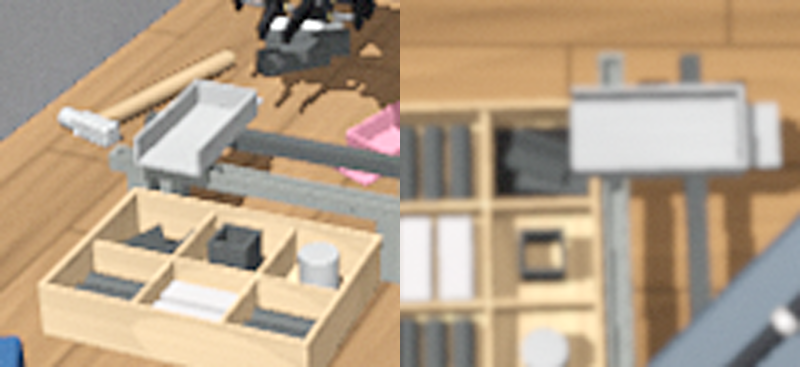

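The pan is flat and empty on its stand. Both dark offcuts lie inside the lined cell (right half, 510–585, 130–195), the other cells look unchanged, and the gripper is clear.

```bash
python3 -c "
from rig import bot
print(bot.hand_in())"
```

```text
the job is handed in; nothing more can be done
None
```

I slid the pan about 155 mm along its channel until the spout faced the empty lined cell. I then lifted the tongue from below at about 4°/s to roughly 29°. Both offcuts slid into the cell, and I lowered the pan back along the same arc and backed the gripper off. I handed in at about 25 s of the 64 s allowed.

**Last checks:**
- **Pan:** empty and flat on its stand. The networks put the lip and tongue within about 2 px of where I expected them.
- **Offcuts:** the pictures show dark angle iron inside the lined cell. The networks found both offcuts there from the top camera, with confidence 0.46 for the long one and 0.74 for the short one. From the side camera they found only the short one, at 0.40, because the cell wall hides part of the view.
- **Everything else:** the stock in the other cells looked unchanged in the final picture. I took no last look at the vise or the grinder, though the arm only passed above that side early on. Reported forces stayed below about 5 N.

I stopped short of the 36° that is always enough, because the pan was already empty by then.

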